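Stow the small-parts cases on the sloping bench rack

TASK

The carry caddy has been left standing on the sloping rack and blocks its lanes: first hang it up by its bar handle across both prongs of the hanger. Then stow every small-parts case that is on the bench: each lies flat, lid up, in a lane of its own, and is pushed up the slope under the keeper bar until it rests squarely against the top stop. Leave the two tins and the bottle where they are.

Things in the scene. Friction and masses are not known exactly. Their poses are not given: they have to be found in the camera images.
- deck: sloping plywood deck of the low wooden rack fixed to the bench, 234 wide; rises 10 degrees along its x, away from the robot. Origin: on its surface at the face of the top stop, mid-width; x up the slope into the stop, y left across it, z out of the surface. The surface runs from x = -270 (open low end, about 12 mm above the bench) to x = 0 (stop: board 30 high across all lanes).
- lane_middle (a point): on the deck's surface in the middle lane, 195 mm down from the stop; same axes as the deck. Strips 12 wide, 8 high run up the slope at deck y = -111, -37, 37 and 111 mm and make three lanes 62 wide, centred at deck y = -74, 0 and 74.
- keeper_bar (a point): middle of the steel keeper bar that crosses all lanes 35 to 55 mm before the stop; its underside is 62 and its top 72 mm above the deck's surface: a case slides under it but cannot be set down behind it. Same axes as the deck.
- case1: one of up to three identical small-parts cases: closed rectangular box, grey plastic with a pale lid, 90 long (x) x 50 wide (y) x 45 high mm, about 0.25 kg, starts flat on the bench; origin at the centre of its underside, z up out of the lid; either long direction may lead. Absent in some starts (then None).
- case2: one of up to three identical small-parts cases: closed rectangular box, grey plastic with a pale lid, 90 long (x) x 50 wide (y) x 45 high mm, about 0.25 kg, starts flat on the bench; origin at the centre of its underside, z up out of the lid; either long direction may lead. Absent in some starts (then None).
- case3: one of up to three identical small-parts cases: closed rectangular box, grey plastic with a pale lid, 90 long (x) x 50 wide (y) x 45 high mm, about 0.25 kg, starts flat on the bench; origin at the centre of its underside, z up out of the lid; either long direction may lead. Absent in some starts (then None).
- caddy: plywood carry caddy: empty open box 80 (x) x 130 (y) x 50 high mm; a board 6 thick, 32 wide rises from the middle of each end to 130 mm, with a round bar handle 14 thick between them along y, 118 mm free between the boards; about 0.35 kg. It starts standing across the strips of the deck, tilted with it, at most 20 mm off mid-width. Origin: centre of its underside.
- caddy_bar (a point): the middle of the caddy's bar handle, on its axis, 118 mm above the caddy's underside; same axes as the caddy (the bar runs along y)
- hanger: steel stand fixed to the bench, post 30 mm, head plate 110 wide with its top at 200 mm; two parallel round prongs, 10 thick, point along its own -x at y = -35 and 35 (60 mm between them). They are level, tops 190 mm above the bench, free from the head plate at x = -20 to x = -130, where the ends turn up to 212 mm. Origin: on the bench under the post.
- hanger_seat (a point): point midway between the two prongs at the height of their tops, 85 mm in front of the post's axis (65 mm from the head plate); same axes as the hanger. Hung up, the bar handle's axis lies 7 mm above it, along its y.
- tin1: paint tin, 90 mm across, 85 high, bystander; origin at the centre of its underside
- tin2: smaller plain tin, 86 mm across, 80 high, bystander; origin at the centre of its underside
- bottle: white bottle, 70 mm across, 190 high, bystander; origin at the centre of its underside
There are look-alikes about, which are no part of the job. What is shaped like the case1 but black is not meant.

How it is judged:
On the way:
1. the caddy hangs by its bar on both prongs, let go (contact force between caddy and hanger above 1 N and height (world z) of caddy above 0.04 m and angle between caddy's own z axis and vertical below 0.35 rad and z of caddy_bar in the frame of hanger_seat between -0.004 and 0.022 m and y of caddy_bar in the frame of hanger_seat between -0.035 and 0.035 m and linear speed of caddy below 0.05 m/s and contact force between caddy and the fingers below 0.2 N), for 0.3 s.
At the end, for the whole second after the job is handed in: Caddy hangs by its bar on both prongs (bar axis -4 to 22 mm above prong tops, within 35 mm of the middle sideways), tilted under 20 degrees, still. Every case present is flat, lid up, in its own lane (14 mm of its middle), square within 7 degrees, within 6 mm of the stop, still (all of step 1 and x of case1 in the frame of deck between -0.051 and -0.03 m and z of case1 in the frame of deck between -0.007 and 0.007 m and angle between the x axis of each of case1, case2, case3 and the x axis of deck, either way round below 0.12 rad and (y of case1 in the frame of deck between -0.088 and -0.06 m or y of case1 in the frame of deck between -0.014 and 0.014 m or y of case1 in the frame of deck between 0.06 and 0.088 m) and linear speed of each of case1, case2, case3 below 0.02 m/s and x of case2 in the frame of deck between -0.051 and -0.03 m and z of case2 in the frame of deck between -0.007 and 0.007 m and (y of case2 in the frame of deck between -0.088 and -0.06 m or y of case2 in the frame of deck between -0.014 and 0.014 m or y of case2 in the frame of deck between 0.06 and 0.088 m) and x of case3 in the frame of deck between -0.051 and -0.03 m and z of case3 in the frame of deck between -0.007 and 0.007 m and (y of case3 in the frame of deck between -0.088 and -0.06 m or y of case3 in the frame of deck between -0.014 and 0.014 m or y of case3 in the frame of deck between 0.06 and 0.088 m)); the robot touches nothing.
It fails at once if tin1 is shifted more than 40 mm or tipped (distance of tin1 from where it was at the start of the episode above 0.04 m or angle between tin1's own z axis and vertical above 0.5 rad).
It fails at once if tin2 is shifted more than 40 mm or tipped (distance of tin2 from where it was at the start of the episode above 0.04 m or angle between tin2's own z axis and vertical above 0.5 rad).
It fails at once if bottle is shifted more than 40 mm or tipped (distance of bottle from where it was at the start of the episode above 0.04 m or angle between bottle's own z axis and vertical above 0.5 rad).
Of case1, case2, case3 only 2 to 3 are there at a start; the rules pass over those that are not, and their reading is None.
At some moment in a run one of case1, case2, case3 may be knocked a few centimetres aside while the robot is not near it.
It also fails if it takes over 210 s, if anything falls off the work surface, if the arm or the gripper's body presses on something with over 40 N, if the wrist force passes 120 N, or if a joint passes its speed limit or range.

ROBOT

A 6-joint arm with a two-finger parallel gripper is mounted at the origin on the work surface. World frame = base frame: x ahead of the robot, y to its left, z up, the work surface at z = 0. Lengths are in m, angles in rad, forces in N, time in s.
With the tool pointing down it reaches from about 0.3 to 0.775 m from the base axis. Payload 14.6 kg.
Tool frame: the origin (TCP) lies at the very end of the fingers, on their centre line; the grasp point (between the pads) lies 19 mm behind it; z points along the fingers, y is the line along which they close (so a half turn about z gives the same grasp; the last joint's range is limited). The gripper opens to 94 mm and grips with 3 to 60 N. Pads are 16 mm wide; open, the fingers measure 119 mm over their backs; the gripper's body (75 mm by 177 mm) begins 78 mm behind the grasp point.
Start: joints at [-1.188, 0.3, 1.521, -0, 1.321, -0.067], TCP at [0.239, -0.495, 0.205] pointing down, gripper open.
Joint ranges: [-3.03, 3.03], [-0.79, 2.21], [0.23, 2.52], [-1.04, 4.18], [0, 3.07], [-2.55, 2.55]. Speed limits (rad/s): [2.22, 2.22, 2.57, 3.14, 3.14, 3.14].

INTERFACE

Orientations are given as [roll, pitch, yaw] about the fixed x, y, z axes, in that order (R = Rz(yaw) Ry(pitch) Rx(roll)).
In Python, from station import ctrl gives the robot as it stands.
- The arm moves only by the tool move_arm, never from a script. Its argument "increments" is a list of rows, each a list of 7 numbers: the opening, from 0 (shut) to 1 (fully open), then the shift along the tool's x, y, z in units of 50 mm (1.0 is 50 mm), then the turn, a rotation vector about the tool's x, y, z in rad. In form: [[claw, tx, ty, tz, rx, ry, rz], ...]. A call has 1 to 20 rows; each row shifts and turns the commanded pose from where the row before left it, along the tool's axes as they then stand; what a row does not reach is not made up. A row lasts 1/10 s, in which the tool goes at most 50 mm and 8.59 degrees, less where a joint would pass 70% of its speed; a pose out of reach is approached as far as the arm can. A call is refused whole if a number of a shift passes 1 or a number of a turn 0.15, either way. A call with a gripper value outside its range is refused whole. The fingers move at their own pace and stop on an object; "force" is the grip in N (left out, the last holds). Time passes only in rows, so rows that do not move let the fingers close. It gives the time, the measured TCP pose, the force, the opening and the grip force at its end, in the units of the state.
- ctrl.get_obs(): the state, without advancing time (a new reading comes with each control period).
- ctrl.camera(name): name is "scene" or "top" or "wrist"; returns a dict with "color" (400x640x3 uint8, blue, green, red), "K" (3x3 intrinsics, pixels), "pose" (4x4, takes a point from camera to world coordinates); the wrist camera has in their place "tool_from_camera" (4x4, takes a point from camera to tool coordinates, whose origin is the TCP and whose axes are the flange's). Camera axes: x right, y down, z forward; pixel columns grow to the right and rows downward; lengths in m; the calibration is good to about 2 mm. A picture is of the moment at which its call begins: read the wrist's pose just before it. There is no depth.
- ctrl.hand_in(): hands the job in; it is judged then, once.
Trained networks look in a picture, given as the dict that the camera call returned (one of the last four; its "shot" number tells which), for a name from the list of things; names that differ only in an ending like _2 or _b are one class to them, and where a whole thing is asked for, a point or a joint stands for the part that bears it (a point fixed in the world has none). Each returns a list of dicts, best first, with "conf" (0 to 1); they miss things now and then, are a little off and sometimes report something else, mostly with a low value. They report only what shows in the picture. A call takes as long as a camera call. They do not tell look-alikes from the thing itself.
- ctrl.cut_out(name, picture): "mask" (400x640 bool, what is visible of it) and "centre" ([row, column] in pixels, amid what is visible of it).
The state is a dict: "time_s": time; "qpos": joint angles; "joint_vel": joint speeds; "tau": joint torques, N m; "ee_pos": TCP position; "eef_rot": TCP orientation; "force": force on the tool from outside, world axes, zero at the start; "moment": the same for the moment, N m; "grip_width": finger opening in m; "grip_force": force on a finger pad.
Only numpy, scipy, OpenCV 4.12 (cv2) and the standard library are available. Lean on these libraries where they do the work, as an engineer would, in place of code of your own. Each camera call takes 0.05 s, during which the arm holds its last target. There are 200 camera calls.

## Working session

There is one attempt and no reset: what is moved stays moved. The work goes in short steps, Python scripts to look and compute and a tool call to move; the robot and the scene stay as the last step left them, time stands still between calls to the robot, and variables do not carry over. Pictures are saved under pics/ and viewed, at most 14 in all, crops included, and the job is handed in when it is done.

Besides the shell and the picture viewer there is one more tool, called after "Emit:" as name([rows], argument=value, ...), one row to a line, values as JSON. move_arm: Moves the arm, as the interface text tells. Its arguments: {"type":"object","properties":{"increments":{"type":"array","items":{"type":"array","items":{"type":"number"}}},"force":{"type":"number"}},"required":["increments"]}

```bash
mkdir -p pics; ls; python3 - <<'E'
from station import ctrl
import cv2
o=ctrl.get_obs(); print(o['time_s'],o['ee_pos'],o['eef_rot'],o['grip_width'])
import numpy as np
np.set_printoptions(precision=4,suppress=True)
for n in ['scene','top']:
    c=ctrl.camera(n); cv2.imwrite(f'pics/{n}0.png',c['color']); print(n,c['K'].tolist(),c['pose'])
    for k in ['case1','caddy','caddy_bar','hanger','deck','keeper_bar','tin1','tin2','bottle']:
        try: print(k,[(round(d['conf'],2),np.round(d['centre']).tolist(),int(d['mask'].sum())) for d in ctrl.cut_out(k,c)])
        except Exception as e: print(k,e)
E
```

```text
pics
0.0 [ 0.23901583 -0.49502928  0.20485757] [-3.14035470e+00 -7.68334839e-05  4.49803669e-01] 0.09376945671329247
scene [[420.27137101860086, 0.0, 319.42321275129507], [0.0, 420.27137101860086, 202.07231915489126], [0.0, 0.0, 1.0]] [[ 0.502   0.7282 -0.4665  1.2565]
 [ 0.8648 -0.4212  0.2732 -0.4407]
 [ 0.0024 -0.5406 -0.8413  1.3201]
 [ 0.      0.      0.      1.    ]]
case1 [(0.89, [147.0, 356.0], 375), (0.76, [166.0, 334.0], 349), (0.66, [193.0, 346.0], 393), (0.49, [220.0, 276.0], 1446), (0.21, [239.0, 295.0], 3503)]
caddy [(0.89, [216.0, 276.0], 1349), (0.25, [238.0, 292.0], 3616)]
caddy_bar [(0.86, [219.0, 273.0], 1445)]
hanger [(0.98, [161.0, 429.0], 1851)]
deck [(0.7, [241.0, 295.0], 3608), (0.69, [171.0, 336.0], 375)]
keeper_bar [(0.87, [240.0, 296.0], 3515), (0.38, [214.0, 405.0], 743)]
tin1 [(0.72, [256.0, 358.0], 613), (0.63, [213.0, 409.0], 722), (0.42, [238.0, 295.0], 3692)]
tin2 [(0.72, [256.0, 358.0], 613), (0.63, [213.0, 409.0], 722), (0.42, [238.0, 295.0], 3692)]
bottle []
top [[423.92437771906384, 0.0, 315.1099604686897], [0.0, 423.92437771906384, 195.90336862445037], [0.0, 0.0, 1.0]] [[-0.016  -0.9856  0.1684  0.3911]
 [-0.9998  0.0172  0.0061 -0.0457]
 [-0.0089 -0.1683 -0.9857  1.3484]
 [ 0.      0.      0.      1.    ]]
case1 [(0.88, [256.0, 267.0], 484), (0.76, [215.0, 276.0], 505), (0.71, [273.0, 230.0], 521)]
caddy [(0.68, [216.0, 374.0], 1214)]
caddy_bar [(0.98, [216.0, 371.0], 1318)]
hanger [(0.91, [211.0, 166.0], 3200)]
deck [(0.89, [197.0, 356.0], 5876), (0.22, [218.0, 278.0], 516)]
keeper_bar [(0.95, [191.0, 360.0], 5939)]
tin1 [(0.71, [142.0, 310.0], 687), (0.59, [155.0, 232.0], 794)]
tin2 [(0.71, [142.0, 310.0], 687), (0.59, [155.0, 232.0], 794)]
bottle [(0.18, [218.0, 278.0], 491)]
```

```bash
python3 - <<'E'
import cv2
a=cv2.imread('pics/top0.png')[80:340,120:480]; cv2.imwrite('pics/top0c.png',cv2.resize(a,None,fx=2.2,fy=2.2,interpolation=cv2.INTER_CUBIC))
a=cv2.imread('pics/scene0.png')[90:310,200:500]; cv2.imwrite('pics/scene0c.png',cv2.resize(a,None,fx=2.6,fy=2.6,interpolation=cv2.INTER_CUBIC))
E
```

```text
(no output)
```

View pics/top0c.png

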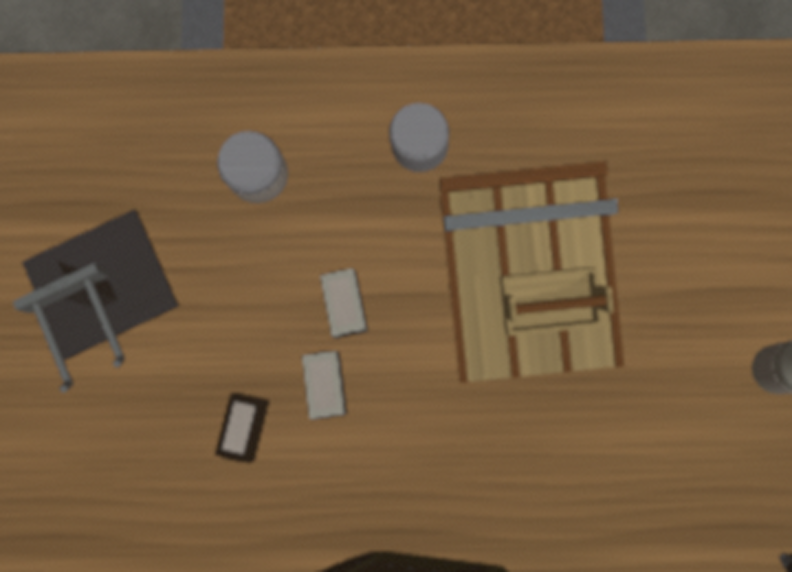

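View pics/scene0c.png

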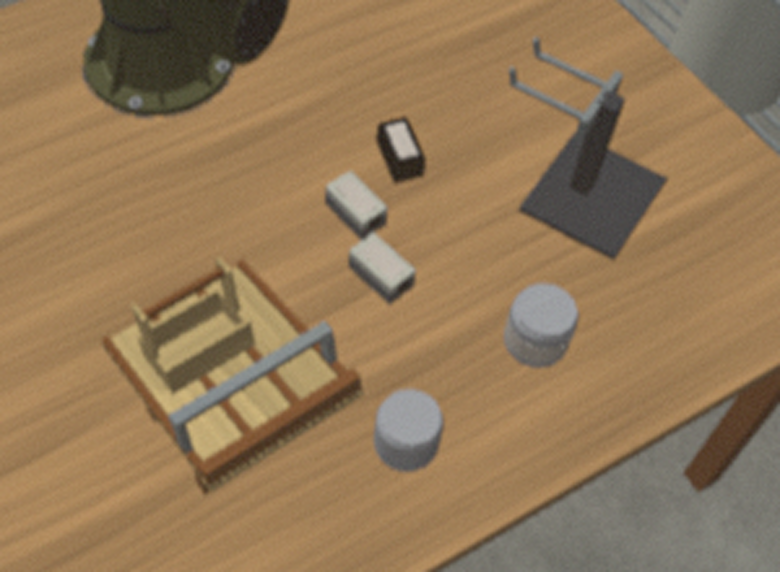

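The top view shows the rack at right with the caddy on it, and the hanger at left. There are two grey cases at px (276,217) and (267,255), plus a black look-alike at (230,273). Next I fit poses from the picked features.

```bash
cat > h.py <<'E'
from station import ctrl
import cv2, numpy as np
from scipy.optimize import least_squares
from scipy.spatial.transform import Rotation as Rn
np.set_printoptions(precision=4,suppress=True)
def proj(c,P,pose=None):
    T=np.linalg.inv(c['pose'] if pose is None else pose); P=np.atleast_2d(P)@T[:3,:3].T+T[:3,3]
    return P[:,:2]/P[:,2:]*[c['K'][0,0],c['K'][1,1]]+c['K'][:2,2]
def ray(c,uv,z,pose=None):
    p=c['pose'] if pose is None else pose
    uv=np.atleast_2d(uv).astype(float); d=np.c_[(uv-c['K'][:2,2])/[c['K'][0,0],c['K'][1,1]],np.ones(len(uv))]@p[:3,:3].T
    return p[:3,3]+d*((z-p[2,3])/d[:,2])[:,None]
def frame(x,y,yaw,pitch=0,z=0):
    T=np.eye(4);T[:3,:3]=Rn.from_euler('xyz',[0,pitch,yaw]).as_matrix();T[:3,3]=[x,y,z];return T
def deckT(x,y,yaw): return frame(x,y,yaw,-np.radians(10),.012+.27*np.sin(np.radians(10)))
def pts(T,P): return np.asarray(P)@T[:3,:3].T+T[:3,3]
def fit(c,uv,P,mk,x0,pose=None):
    r=least_squares(lambda p:(proj(c,pts(mk(*p),P),pose)-uv).ravel(),x0,loss='soft_l1'); print('resid',np.round(r.fun.reshape(-1,2),1).tolist()); return r.x
def wpose(c):
    o=ctrl.get_obs(); T=np.eye(4);T[:3,:3]=Rn.from_euler('xyz',o['eef_rot']).as_matrix();T[:3,3]=o['ee_pos'];return T
def wrist():
    T=wpose(0); c=ctrl.camera('wrist'); c['pose']=T@c['tool_from_camera']; return c
def tool(yaw,pitch=0):  # tool z = frame -z, tool x = frame x
    return Rn.from_euler('xyz',[0,pitch,yaw]).as_matrix()@np.diag([1,-1,-1.])
def go(pos,R):
    o=ctrl.get_obs(); R0=Rn.from_euler('xyz',o['eef_rot']).as_matrix()
    print('t',o['time_s'],'pos',o['ee_pos'],'rot',o['eef_rot'],'q6',o['qpos'][5],'F',o['force'],'g',o['grip_width'],o['grip_force'])
    print('shift units (tool)',R0.T@(np.array(pos)-o['ee_pos'])/.05,' then turn',Rn.from_matrix(R0.T@R).as_rotvec())
E
cat > a.py <<'E'
from h import *
c=ctrl.camera('top')
f=lambda L:np.array(L)/2.2+[120,80]
s=.117
d=fit(c,f([(463,381),(622,366),(440,179),(606,163),(447,222),(618,207)]),[(-.27,s,.008),(-.27,-s,.008),(.0,s,.03),(.018,-s,.03),(-.055,s,.072),(-.055,-s,.072)],deckT,[.6,-.1,0])
print('deck',d)
h=fit(c,f([(66,382),(120,359),(18,304),(97,270)]),[(-.13,.035,.212),(-.13,-.035,.212),(-.025,.055,.2),(-.025,-.055,.2)],frame,[.45,.45,.3])
print('hanger',h,'seat',pts(frame(*h),[-.085,0,.19]))
T=deckT(*d)
def cad(x,y,w): 
    L=np.eye(4); L[:3,:3]=Rn.from_euler('z',w).as_matrix(); L[:3,3]=[x,y,.008]; return T@L
b=fit(c,f([(517,308),(605,299)]),[(0,.059,.122),(0,-.059,.122)],cad,[-.19,0,0])
B=cad(*b); print('caddy in deck',b,'bar',pts(B,[0,0,.118]),'yaw',d[2]+b[2])
for q in ctrl.cut_out('case1',c):
    m=q['mask'].astype(np.uint8); r=cv2.minAreaRect(np.argwhere(m)[:,::-1].astype(np.float32)); P=ray(c,cv2.boxPoints(r),.045)
    e=sorted([(np.linalg.norm(P[i]-P[i-1]),np.arctan2(*(P[i]-P[i-1])[1::-1])) for i in range(4)])[-1]
    print('case',P.mean(0),e,cv2.mean(c['color'],m)[:3])
for n in ['tin1','bottle']:
  for q in ctrl.cut_out(n,c): print(n,q['conf'],ray(c,[q['centre'][::-1]],.06))
go(pts(B,[0,0,.118])+[0,0,.12],tool(d[2]+b[2]))
E
python3 a.py
```

```text
resid [[-2.4, -1.5], [0.2, -1.4], [0.5, 3.3], [0.8, -2.1], [-0.8, 1.3], [0.3, 1.1]]
deck [ 0.7167 -0.1722  0.0727]
resid [[-0.4, -0.7], [-1.2, -2.8], [0.5, 4.4], [1.0, 0.8]]
hanger [0.5702 0.4344 0.4814] seat [0.4948 0.395  0.19  ]
resid [[-0.8, 0.1], [0.8, -0.1]]
caddy in deck [-0.1701 -0.0204  0.0117] bar [ 0.5293 -0.2062  0.1534] yaw 0.08444107330619335
case [0.3798 0.2238 0.045 ] (np.float64(0.09018937285797787), np.float64(-0.25168848460632354)) (72.29444444444445, 82.07962962962964, 91.95925925925927)
case [0.4372 0.1089 0.045 ] (np.float64(0.09726207016129897), np.float64(-2.961660010150787)) (114.64522058823529, 126.38235294117646, 134.33823529411765)
case [ 0.7921 -0.0242  0.045 ] (np.float64(0.09932010658584883), np.float64(-0.00877683364682075)) (112.2629179331307, 111.57294832826747, 113.56990881458967)
tin1 0.93 [[0.7383 0.2163 0.06  ]]
tin1 0.93 [[ 0.7867 -0.0175  0.06  ]]
bottle 0.59 [[ 0.4465 -0.534   0.06  ]]
t 1.2 pos [ 0.2391 -0.4953  0.2054] rot [ 3.1416 -0.      0.4498] q6 -0.06657545392645664 F [-0.1609  0.7179 -0.0429] g 0.09423811019958471 0.0
shift units (tool) [ 7.7395 -2.6829 -1.3597]  then turn [ 0.     -0.      0.3653]
```

Emit:
move_arm([
  [1,0,0,-0.5,0,0,0],
  [1,0,0,-0.5,0,0,0],
  [1,0,0,-0.4,0,0,0],
  [1,0.6,-0.2,0,0,0,0],
  [1,0.6,-0.2,0,0,0,0],
  [1,0.6,-0.2,0,0,0,0],
  [1,0.6,-0.2,0,0,0,0],
  [1,0.6,-0.2,0,0,0,0],
  [1,0.6,-0.2,0,0,0,0],
  [1,0.6,-0.2,0,0,0,0],
  [1,0.6,-0.2,0,0,0,0],
  [1,0.6,-0.2,0,0,0,0],
  [1,0.6,-0.2,0,0,0,0],
  [1,0.6,-0.2,0,0,0,0],
  [1,0.6,-0.2,0,0,0,0],
  [1,0.5,-0.3,0,0,0,0],
])

```text
time_s: 2.8
ee_pos: [0.5282, -0.2053, 0.2752]
eef_rot: [-3.141, 0.0, 0.45]
force: [0.4, 0.0, 0.2]
grip_width: 0.0941
grip_force: 0.0
```

Emit:
move_arm([
  [1,0,0,0,0,0,-0.1],
  [1,0,0,0,0,0,-0.1],
  [1,0,0,0,0,0,-0.1],
  [1,0,0,0,0,0,-0.1],
  [1,0,0,0,0,0,-0.1],
  [1,0,0,0,0,0,-0.1],
  [1,0,0,0,0,0,-0.1],
  [1,0,0,0,0,0,-0.1],
  [1,0,0,0,0,0,-0.1],
  [1,0,0,0,0,0,-0.1],
  [1,0,0,0,0,0,-0.1],
  [1,0,0,0,0,0,-0.1],
  [1,0,0,0,0,0,0],
  [1,0,0,0,0,0,0],
])

```text
time_s: 4.2
ee_pos: [0.5271, -0.2063, 0.2754]
eef_rot: [3.142, -0.0, 1.647]
force: [0.1, -0.4, -0.0]
grip_width: 0.0938
grip_force: 0.0
```

```bash
python3 - <<'E'
from h import *
c=wrist(); cv2.imwrite('pics/w1.png',c['color']); print(c['tool_from_camera'],c['K'][0,0])
print([(round(q['conf'],2),q['centre']) for q in ctrl.cut_out('caddy_bar',c)])
go([.5293,-.2062,.2734],tool(1.655))
E
```

```text
[[-0.0007 -0.9571 -0.2899  0.0851]
 [ 1.     -0.0007  0.0001 -0.0014]
 [-0.0003 -0.2899  0.9571 -0.1797]
 [ 0.      0.      0.      1.    ]] 355.078690689037
[(0.58, [176.4, 334.4])]
t 4.3 pos [ 0.5271 -0.2063  0.2754] rot [-3.1415 -0.      1.6475] q6 -0.5144636967007992 F [-0.463  -0.6054  0.6791] g 0.09400978980123102 0.0
shift units (tool) [-0.0008  0.0439  0.0404]  then turn [-0.0001 -0.     -0.0075]
```

View pics/w1.png

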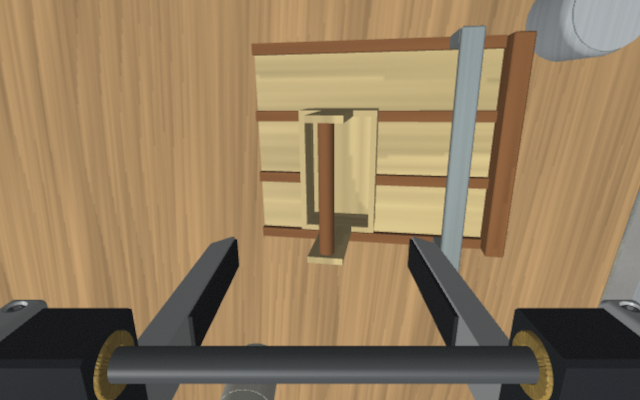

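The wrist view shows the bar from (326,123) to (327,255). The deck's low corners are at (253,45) and (265,239), and the stop's front top edge runs from (512,36) to (484,253). I refit with these.

```bash
cat > b.py <<'E'
from h import *
c=wrist()
d=fit(c,np.array([(253,45),(265,239),(257,111),(262,172),(512,36),(484,253)]),[(-.27,.117,.008),(-.27,-.117,.008),(-.27,.043,.008),(-.27,-.031,.008),(0,.117,.03),(0,-.117,.03)],deckT,[.7,-.17,.07])
print('deck',d); T=deckT(*d)
def cad(x,y,w): 
    L=np.eye(4); L[:3,:3]=Rn.from_euler('z',w).as_matrix(); L[:3,3]=[x,y,.008]; return T@L
b=fit(c,np.array([(326,123),(327,255)]),[(0,.059,.120),(0,-.059,.120)],cad,[-.19,0,0])
B=cad(*b); p=pts(B,[0,0,.118]); print('caddy in deck',b,'bar',p,'yaw',d[2]+b[2])
go(p-[0,0,.019],tool(d[2]+b[2]+np.pi/2))
E
python3 b.py
```

```text
resid [[-0.2, -0.0], [-1.1, -2.5], [-0.3, 1.2], [-1.7, 0.9], [4.1, -1.8], [0.8, 5.9]]
deck [ 0.7124 -0.1721  0.0816]
resid [[-0.0, 0.7], [0.0, -1.0]]
caddy in deck [-0.1659 -0.0183  0.0053] bar [ 0.5293 -0.2054  0.1542] yaw 0.0868326748409454
t 4.35 pos [ 0.5271 -0.2063  0.2755] rot [3.1416 0.     1.648 ] q6 -0.5149674822075644 F [-0.1183  0.5952  0.4156] g 0.09417633117532989 0.0
shift units (tool) [0.0146 0.0436 2.8059]  then turn [ 0.      0.     -0.0097]
```

Emit:
move_arm([
  [1,0,0.04,0.4,0,0,-0.01],
  [1,0,0,0.5,0,0,0],
  [1,0,0,0.5,0,0,0],
  [1,0,0,0.5,0,0,0],
  [0.6,0,0,0.5,0,0,0],
  [0.4,0,0,0.4,0,0,0],
  [0,0,0,0,0,0,0],
  [0,0,0,0,0,0,0],
  [0,0,0,0,0,0,0],
  [0,0,0,0,0,0,0],
  [0,0,0,0,0,0,0],
  [0,0,0,0,0,0,0],
  [0,0,0,0,0,0,0],
], force=40)

```text
time_s: 5.65
ee_pos: [0.5292, -0.2062, 0.1356]
eef_rot: [3.141, 0.0, 1.66]
force: [-0.4, 0.7, 0.2]
grip_width: 0.0256
grip_force: 0.0
```

Emit:
move_arm([
  [0,0,0,-0.2,0,0,0],
  [0,0,0,-0.4,0,0,0],
  [0,0,0,-0.4,0,0,0],
  [0,0,0,-0.4,0,0,0],
  [0,0,0,-0.4,0,0,0],
  [0,0,0,-0.4,0,0,0],
  [0,0,0,-0.4,0,0,0],
  [0,0,0,0,0,0,0],
])

```text
time_s: 6.45
ee_pos: [0.5297, -0.2064, 0.2681]
eef_rot: [3.138, 0.002, 1.66]
force: [0.5, -0.2, -5.1]
grip_width: 0.0129
grip_force: 40.0
```

Emit:
move_arm([
  [0,0.2,-0.03,0,0,0,0],
  [0,0.4,-0.07,0,0,0,0],
  [0,0.5,-0.08,0,0,0,0],
  [0,0.5,-0.08,0,0,0,0],
  [0,0.5,-0.08,0,0,0,0],
  [0,0.5,-0.08,0,0,0,0],
  [0,0.5,-0.08,0,0,0,0],
  [0,0.5,-0.08,0,0,0,0],
  [0,0.5,-0.08,0,0,0,0],
  [0,0.5,-0.08,0,0,0,0],
  [0,0.5,-0.08,0,0,0,0],
  [0,0.5,-0.08,0,0,0,0],
  [0,0.5,-0.08,0,0,0,0],
  [0,0.5,-0.08,0,0,0,0],
  [0,0.5,-0.08,0,0,0,0],
  [0,0.5,-0.08,0,0,0,0],
  [0,0.5,-0.08,0,0,0,0],
  [0,0.5,-0.08,0,0,0,0],
  [0,0.3,-0.05,0,0,0,0],
  [0,0.1,0,0,0,0,0],
])

```text
time_s: 8.45
ee_pos: [0.4165, 0.2369, 0.2641]
eef_rot: [-3.139, 0.0, 1.662]
force: [0.5, 0.2, -4.6]
grip_width: 0.0125
grip_force: 40.0
```

Emit:
move_arm([
  [0,0,0,0,0,0,-0.06],
  [0,0,0,0,0,0,-0.08],
  [0,0,0,0,0,0,-0.08],
  [0,0,0,0,0,0,-0.08],
  [0,0,0,0,0,0,-0.06],
  [0,0,0,0,0,0,-0.03],
  [0,0,0,0,0,0,0],
  [0,0,0,0,0,0,0],
])

```text
time_s: 9.25
ee_pos: [0.4178, 0.2355, 0.2652]
eef_rot: [-3.141, -0.0, 2.048]
force: [-0.1, 0.3, -6.1]
grip_width: 0.0127
grip_force: 40.0
```

```bash
python3 - <<'E'
from h import *
c=wrist(); cv2.imwrite('pics/w2.png',c['color'])
s=ctrl.camera('scene'); cv2.imwrite('pics/s2.png',cv2.resize(s['color'][60:260,260:500],None,fx=2.8,fy=2.8))
go([.393,.342,.2734],tool(2.05))
E
```

```text
t 9.35 pos [0.4178 0.2356 0.2653] rot [-3.1414 -0.      2.0487] q6 -0.040886629754629464 F [ 0.7532  0.5618 -4.4068] g 0.012575362044383533 39.99845623970032
shift units (tool) [ 2.1178  0.5373 -0.1616]  then turn [-0.0002 -0.     -0.0013]
```

View pics/w2.png

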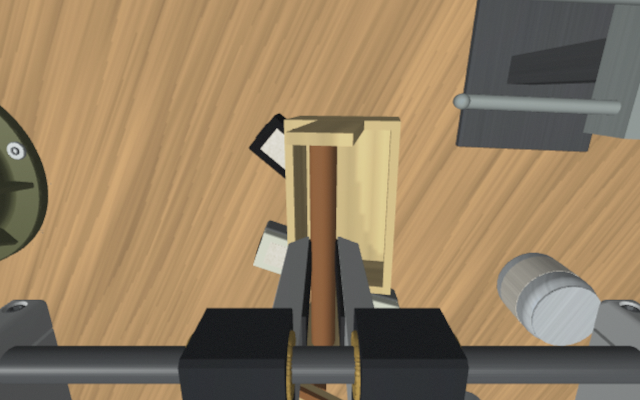

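View pics/s2.png

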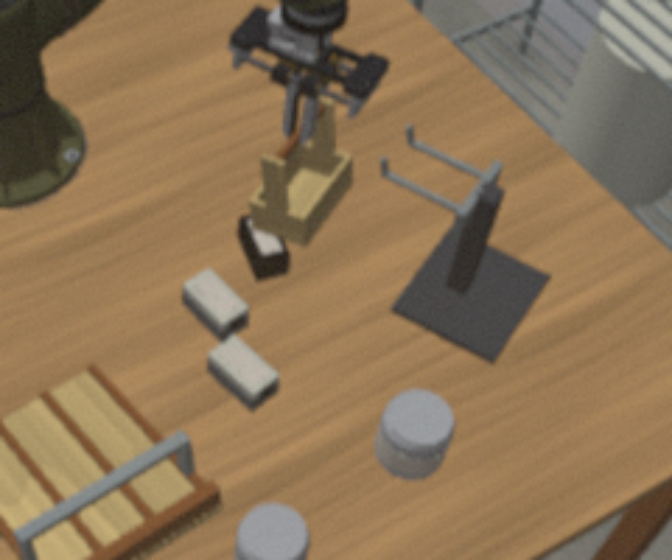

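The caddy is held level. One prong shows from its tip at (462,101) to (620,108), turned slightly from my estimate. I move to the standoff for a view of both prongs.

Emit:
move_arm([
  [0,0.2,0,-0.1,0,0,0],
  [0,0.4,0,0,0,0,0],
  [0,0.4,0,0,0,0,0],
  [0,0.4,0,0,0,0,0],
  [0,0.2,0,0,0,0,0.04],
  [0,0,0,0,0,0,0],
  [0,0,0,0,0,0,0],
])

```text
time_s: 10.05
ee_pos: [0.3809, 0.3068, 0.2706]
eef_rot: [3.141, 0.0, 2.011]
force: [-0.2, 0.4, -4.5]
grip_width: 0.0124
grip_force: 40.0
```

```bash
python3 - <<'E'
from h import *
c=wrist(); cv2.imwrite('pics/w3.png',c['color'])
go([.393,.342,.2734],tool(2.01))
for x0 in ([.57,.434,.44],): print(proj(c,pts(frame(*x0),[(-.13,.035,.212),(-.13,-.035,.212),(-.02,.035,.185),(-.02,-.035,.185)])))
E
```

```text
t 10.1 pos [0.3811 0.3065 0.2706] rot [3.1415 0.0001 2.0106] q6 0.16273755974580434 F [ 0.1719  0.0472 -4.6135] g 0.01270146792156317 39.99851703643799
shift units (tool) [ 0.5405  0.5172 -0.0562]  then turn [0.0001 0.0001 0.0006]
[[469.9657 117.0778]
 [458.1865 217.6574]
 [606.2488 114.4744]
 [585.6401 205.9109]]
```

View pics/w3.png

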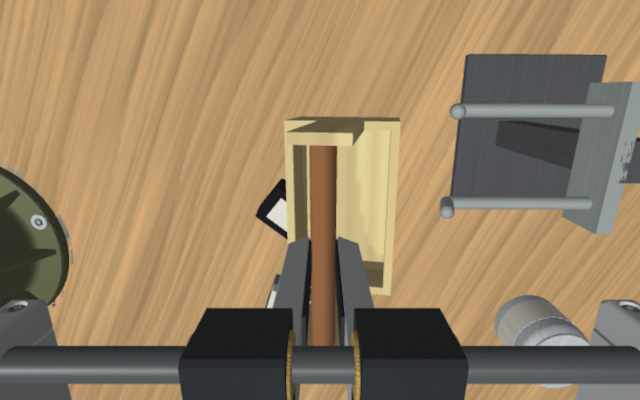

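```bash
python3 - <<'E'
from h import *
c=wrist()
h=fit(c,np.array([(458,111),(447,207),(613,111),(591,204)]),[(-.13,.035,.212),(-.13,-.035,.212),(-.018,.035,.19),(-.018,-.035,.19)],frame,[.57,.434,.44])
print('hanger',h); H=frame(*h); R=tool(h[2]+np.pi/2)
print('bar pts now', proj(c,pts(np.block([[R,wpose(0)[:3,3:]],[0,0,0,1]]),[(0,0,-.019),(.059,0,-.019)])))
for x in (-.20,-.085): go(pts(H,[x,0,.19+.007-.019+.035]),R)
E
```

```text
resid [[2.9, -0.8], [1.7, 4.9], [-6.5, -0.6], [-6.6, 0.1]]
hanger [0.5628 0.4334 0.4284]
bar pts now [[325.3982 269.6797]
 [327.0574 153.0579]]
t 10.15 pos [0.3812 0.3064 0.2706] rot [3.1415 0.0001 2.0101] q6 0.1628907954057968 F [-0.3521  0.5751 -4.4396] g 0.01230226813263216 39.998465180397034
shift units (tool) [0.7972 0.3673 1.1512]  then turn [0.0001 0.0001 0.0108]
t 10.15 pos [0.3812 0.3064 0.2706] rot [3.1415 0.0001 2.0101] q6 0.1628907954057968 F [-0.3521  0.5751 -4.4396] g 0.01230226813263216 39.998465180397034
shift units (tool) [0.7723 2.6672 1.1514]  then turn [0.0001 0.0001 0.0108]
```

The fit is good enough, with about 15 mm of sideways clearance. I lower to insertion height, advance along the prongs, then set down.

Emit:
move_arm([
  [0,0.2,0,0.2,0,0,0.01],
  [0,0.3,0.1,0.3,0,0,0],
  [0,0.25,0.1,0.3,0,0,0],
  [0,0,0.1,0.3,0,0,0],
  [0,0,0,0.05,0,0,0],
  [0,0,0,0,0,0,0],
  [0,0,0.1,0,0,0,0],
  [0,0,0.2,0,0,0,0],
  [0,0,0.3,0,0,0,0],
  [0,0,0.3,0,0,0,0],
  [0,0,0.3,0,0,0,0],
  [0,0,0.3,0,0,0,0],
  [0,0,0.3,0,0,0,0],
  [0,0,0.3,0,0,0,0],
  [0,0,0.2,0,0,0,0],
  [0,0,0,0,0,0,0],
  [0,0,0,0,0,0,0],
])

```text
time_s: 11.85
ee_pos: [0.4843, 0.395, 0.2135]
eef_rot: [3.14, -0.0, 1.999]
force: [0.1, -0.6, -0.2]
grip_width: 0.0397
grip_force: 0.0
```

```bash
python3 - <<'E'
from h import *
H=frame(.5628,.4334,.4284)
c=wrist(); s=ctrl.camera('scene')
a=cv2.resize(s['color'][80:240,330:530],(500,400)); cv2.imwrite('pics/m4.png',np.vstack([np.hstack([cv2.resize(c['color'],(400,250)),np.zeros((250,100,3),np.uint8)]),a[:340]]))
go(pts(H,[-.085,0,.178]),tool(.4284+np.pi/2))
E
```

```text
t 11.95 pos [0.4839 0.3948 0.2131] rot [ 3.1409 -0.0001  1.9996] q6 0.19700278399389554 F [-0.4072 -0.5913  0.0117] g 0.027319601334696443 0.0
shift units (tool) [0.0455 0.0557 0.703 ]  then turn [ 0.0007 -0.0001  0.0004]
```

View pics/m4.png

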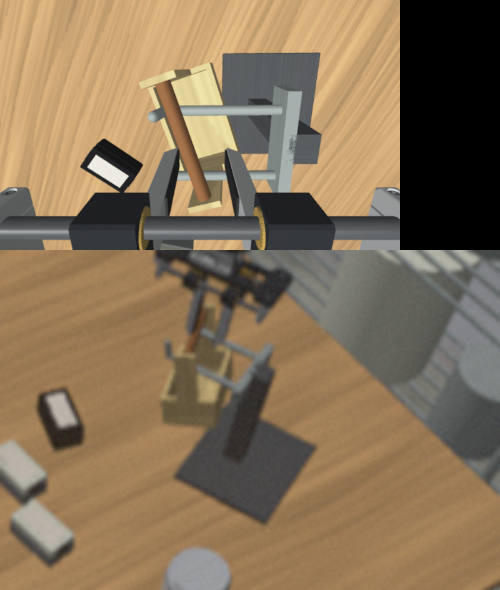

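```bash
python3 - <<'E'
from h import *
c=wrist(); print(ctrl.get_obs()['grip_width'],ctrl.get_obs()['grip_force'])
cv2.imwrite('pics/w5.png',cv2.resize(c['color'][60:360,200:540],None,fx=2,fy=2,interpolation=cv2.INTER_CUBIC))
E
```

```text
0.02106147855737909 0.0
```

View pics/w5.png

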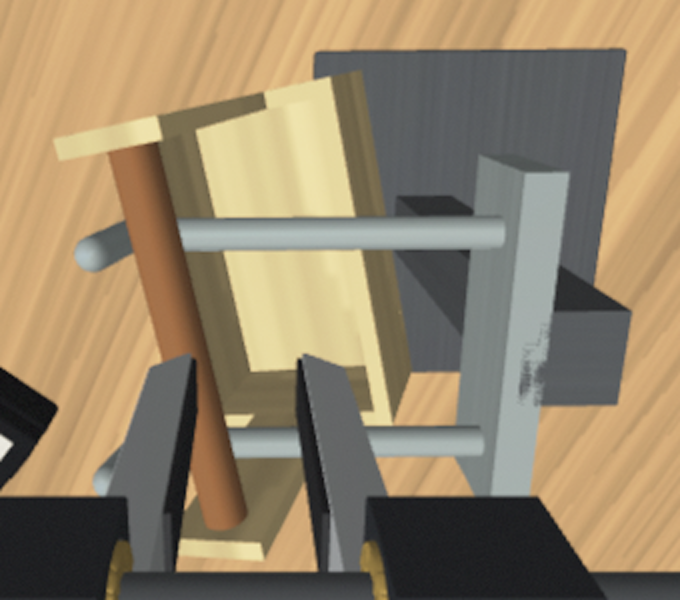

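The caddy already hangs on both prongs near their tips, yawed about 15°. The fingers lost the bar on the way in and are now above it. I rise clear and check that it is stable.

Emit:
move_arm([
  [0.3,0,0,-0.3,0,0,0],
  [0.3,0,0,-0.5,0,0,0],
  [0.3,0,0,-0.5,0,0,0],
  [0.3,0,0,0,0,0,0],
  [0.3,0,0,0,0,0,0],
  [0.3,0,0,0,0,0,0],
])

```text
time_s: 12.6
ee_pos: [0.4834, 0.3946, 0.2767]
eef_rot: [-3.14, 0.0, 2.0]
force: [0.2, -0.5, -0.4]
grip_width: 0.0283
grip_force: 0.0
```

```bash
python3 - <<'E'
from h import *
c=wrist(); print(ctrl.get_obs()['grip_width'],ctrl.get_obs()['ee_pos'])
cv2.imwrite('pics/w6.png',c['color'])
H=frame(.5628,.4334,.4284)
print(proj(c,pts(H,[(-.13,.035,.212),(-.13,-.035,.212),(-.02,.035,.19),(-.02,-.035,.19)])))
E
```

```text
0.028340909491149646 [0.4833 0.3947 0.2767]
[[265.146  163.8192]
 [269.5292 255.1562]
 [414.9552 158.1695]
 [408.4927 243.2983]]
```

View pics/w6.png

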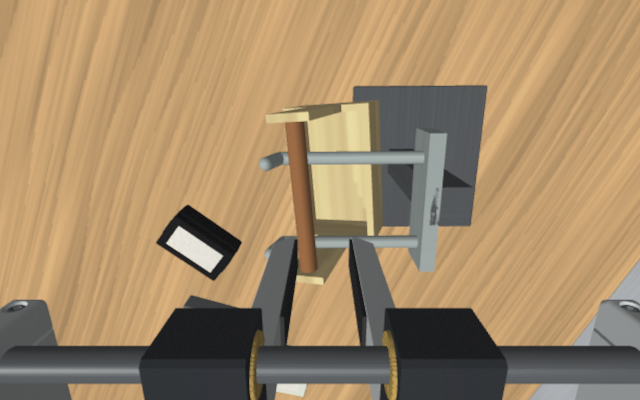

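The caddy hangs on both prongs, with its bar from (294,122) to (309,270). The hanger projections match the picture.

Emit:
move_arm([
  [0.3,0,0,0,0,0,0],
  [0.3,0,0,0,0,0,0],
  [0.3,0,0,0,0,0,0],
  [0.3,0,0,0,0,0,0],
  [0.3,0,0,0,0,0,0],
  [0.3,0,0,0,0,0,0],
  [0.3,0,0,0,0,0,0],
  [0.3,0,0,0,0,0,0],
  [0.3,0,0,0,0,0,0],
  [0.3,0,0,0,0,0,0],
])

```text
time_s: 13.65
ee_pos: [0.4836, 0.3948, 0.278]
eef_rot: [3.142, -0.0, 2.0]
force: [-0.2, -0.1, 0.1]
grip_width: 0.0278
grip_force: 0.0
```

```bash
python3 - <<'E'
from h import *
c=wrist()
H=frame(.5628,.4334,.4284)
print(pts(np.linalg.inv(H),ray(c,[(294,122),(309,270)],.2)))
g=c['color'].astype(int); o=cv2.imread('pics/w6.png').astype(int); print('changed px',(abs(g-o).max(2)>60)[80:300].sum())
hsv=cv2.cvtColor(c['color'],cv2.COLOR_BGR2HSV); m=(c['color'][...,2]<150)&(hsv[...,1]>130)&(hsv[...,2]>60)
for r in (135,200,225): print(r,np.flatnonzero(m[r,270:340])[[0,-1]]+270 if m[r,270:340].any() else None)
E
```

```text
[[-0.1098  0.0627  0.2   ]
 [-0.1005 -0.0544  0.2   ]]
changed px 4539
135 [300 308]
200 [306 313]
225 [300 316]
```

Emit:
move_arm([
  [1,0,0,-0.4,0,0,0],
  [1,-0.3,-0.2,0,0,0,0],
  [1,-0.5,-0.3,0,0,0,0],
  [1,-0.5,-0.3,0,0,0,0],
  [1,-0.5,-0.3,0,0,0,0],
  [1,-0.5,-0.3,0,0,0,0],
  [1,-0.5,-0.3,0,0,0,0],
  [1,-0.5,-0.3,0,0,0,0],
  [1,-0.5,-0.3,0,0,0,0],
  [1,-0.5,-0.2,0,0,0,0],
  [1,-0.3,-0.1,0,0,0,0],
])

```text
time_s: 14.8
ee_pos: [0.4609, 0.13, 0.2983]
eef_rot: [3.141, 0.0, 1.999]
force: [-0.6, 1.0, 0.5]
grip_width: 0.0937
grip_force: 0.0
```

Emit:
move_arm([
  [1,0,0,0,0,0,0.1],
  [1,0,0,0,0,0,0.1],
  [1,0,0,0,0,0,0.1],
  [1,0,0,0,0,0,0.1],
  [1,0,0,0,0,0,0.1],
  [1,0,0,0,0,0,0.1],
  [1,0,0,0,0,0,0.1],
  [1,0,0,0,0,0,0.1],
  [1,0,0,0,0,0,0.1],
  [1,0,0,0,0,0,0.1],
  [1,0,0,0,0,0,0.1],
  [1,0,0,0,0,0,0.1],
  [1,0,0,0,0,0,0.1],
  [1,0,0,0,0,0,0.1],
  [1,0,0,0,0,0,0.1],
  [1,0,0,0,0,0,0.1],
  [1,0,0,0,0,0,0.1],
  [1,0,0,0,0,0,0.1],
  [1,0,0,0,0,0,0.1],
  [1,0,0,0,0,0,0],
])

```text
time_s: 16.8
ee_pos: [0.461, 0.1316, 0.2981]
eef_rot: [-3.142, -0.0, 0.098]
force: [-0.5, -0.3, 0.2]
grip_width: 0.0939
grip_force: 0.0
```

```bash
cat > cs.py <<'E'
from h import *
def cases(c,lid=.045):
    out=[]
    for q in ctrl.cut_out('case1',c):
        m=q['mask'].astype(np.uint8)
        # pale-lid pixels within the mask
        hsv=cv2.cvtColor(c['color'],cv2.COLOR_BGR2HSV); l=((m>0)&(hsv[...,1]<60)&(hsv[...,2]>140)).astype(np.uint8)
        if l.sum()<150: continue
        r=cv2.minAreaRect(np.argwhere(l)[:,::-1].astype(np.float32)); P=ray(c,cv2.boxPoints(r),lid)
        e=sorted([(np.linalg.norm(P[i]-P[i-1]),np.arctan2(*(P[i]-P[i-1])[1::-1])) for i in range(4)])
        yaw=(e[-1][1]+np.pi/2)%np.pi-np.pi/2
        print('case',round(q['conf'],2),np.round(r[0]),'xy',P.mean(0)[:2],'yaw',round(yaw,3),'size',round(e[-1][0],3),round(e[0][0],3),'maskmean',np.round(cv2.mean(c['color'],m)[:3]))
if __name__=='__main__':
    c=wrist(); cases(c); cv2.imwrite('pics/w7.png',c['color']); go([.46,.13,.2],tool(.1))
E
python3 cs.py
```

```text
case 0.86 [333. 184.] xy [0.4343 0.1165] yaw 0.121 size 0.087 0.046 maskmean [183. 197. 197.]
case 0.82 [368.  90.] xy [0.5499 0.0875] yaw 0.192 size 0.088 0.046 maskmean [182. 196. 197.]
case 0.82 [240. 218.] xy [0.378  0.2311] yaw -0.23 size 0.067 0.03 maskmean [ 99. 105. 108.]
t 16.9 pos [0.461  0.1316 0.298 ] rot [-3.1416 -0.0001  0.1027] q6 1.6696759899931113 F [-0.1297 -0.4242  0.1482] g 0.09392469355448063 0.0
shift units (tool) [-0.0239  0.0295  1.9602]  then turn [-0.     -0.0001  0.0027]
```

View pics/w7.png

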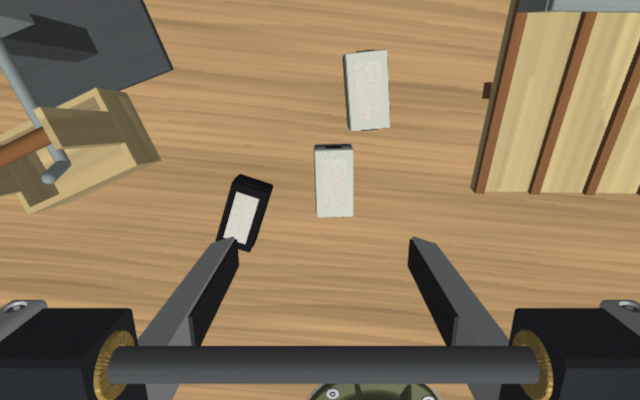

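Both grey cases are in view at (333,184) and (368,90). The black one at (245,213) is excluded. I grasp the nearer case.

Emit:
move_arm([
  [1,-0.26,0.12,0.3,0,0,0],
  [1,-0.3,0.125,0.5,0,0,0],
  [1,0,0,0.5,0,0,-0.02],
  [1,0,0,0.5,0,0,0],
  [1,0,0,0.5,0,0,0],
  [1,0,0,0.5,0,0,0],
  [1,0,0,0.5,0,0,0],
  [1,0,0,0.5,0,0,0],
  [1,0,0,0.5,0,0,0],
  [1,0,0,0.5,0,0,0],
  [1,0,0,0.4,0,0,0],
  [1,0,0,0.3,0,0,0],
  [1,0,0,0.14,0,0,0],
  [0.4,0,0,0,0,0,0],
  [0.4,0,0,0,0,0,0],
  [0.4,0,0,0,0,0,0],
  [0.4,0,0,0,0,0,0],
  [0.4,0,0,0,0,0,0],
  [0.4,0,0,0,0,0,0],
  [0.4,0,0,0,0,0,0],
], force=30)

```text
time_s: 18.9
ee_pos: [0.4345, 0.1166, 0.0162]
eef_rot: [3.141, -0.0, 0.12]
force: [-0.6, -1.0, 4.7]
grip_width: 0.0498
grip_force: 30.0
```

Emit:
move_arm([
  [0.4,0,0,0,0,0,0],
  [0.4,0,0,0,0,0,0],
  [0.4,0,0,0,0,0,0],
  [0.4,0,0,-0.2,0,0,0],
  [0.4,0,0,-0.4,0,0,0],
  [0.4,0,0,-0.5,0,0,0],
  [0.4,0,0,-0.5,0,0,0],
  [0.4,0,0,-0.5,0,0,0],
  [0.4,0,0,-0.5,0,0,0],
  [0.4,0,0,-0.4,0,0,0],
  [0.4,0,0,-0.2,0,0,0],
  [0.4,0,0,0,0,0,0],
])

```text
time_s: 20.1
ee_pos: [0.4346, 0.1167, 0.1769]
eef_rot: [-3.141, -0.002, 0.12]
force: [-0.1, 0.0, -3.4]
grip_width: 0.0496
grip_force: 30.0
```

```bash
python3 - <<'E'
from h import *
d=(.7135,-.1721,.079); T=deckT(*d); R=T[:3,:3]@np.diag([1,-1,-1.])
p=pts(T,[-.17,.074,.016]); print(p)
go(p+[0,0,.12],R)
E
```

```text
[ 0.538  -0.1118  0.0451]
t 20.1 pos [0.4346 0.1167 0.1769] rot [-3.1414 -0.0017  0.1199] q6 1.6318290248675211 F [-0.1425  0.006  -3.4443] g 0.04957892844985079 29.99923288822174
shift units (tool) [1.5056 4.7844 0.237 ]  then turn [-0.0038  0.1728  0.0407]
```

Emit:
move_arm([
  [0.4,0.1,0.2,0,0,0,0],
  [0.4,0.1,0.4,0,0,0,0],
  [0.4,0.1,0.4,0,0,0,0],
  [0.4,0.1,0.4,0,0,0,0],
  [0.4,0.1,0.4,0,0,0,0],
  [0.4,0.1,0.4,0,0,0,0],
  [0.4,0.1,0.4,0,0,0,0],
  [0.4,0.2,0.4,0,0,0,0],
  [0.4,0.2,0.4,0,0,0,0],
  [0.4,0.2,0.4,0,0,0,0],
  [0.4,0.2,0.4,0,0,0,0],
  [0.4,0.1,0.4,0,0,0,0],
  [0.4,0,0.18,0,0,0,0],
  [0.4,0,0,0,0,0.06,0.02],
  [0.4,0,0,0,0,0.06,0.02],
  [0.4,0,0,0,0,0.053,0],
  [0.4,0,0,0,0,0,0],
  [0.4,0,0,0,0,0,0],
])

```text
time_s: 21.9
ee_pos: [0.542, -0.1112, 0.1756]
eef_rot: [-3.139, -0.171, 0.079]
force: [0.3, -0.2, -3.6]
grip_width: 0.0501
grip_force: 30.0
```

```bash
python3 - <<'E'
from h import *
d=(.7135,-.1721,.079); T=deckT(*d); R=T[:3,:3]@np.diag([1,-1,-1.])
c=wrist(); 
print(proj(c,pts(T,[(-.27,.117,.008),(-.27,.031,.008),(-.27,-.043,.008),(-.27,-.117,.008),(0,.117,.03),(0,-.117,.03),(-.055,.117,.072)])))
cv2.imwrite('pics/w8.png',c['color']); go(pts(T,[-.17,.074,.016]),R)
E
```

```text
[[281.754  305.8167]
 [365.7888 305.9239]
 [438.1822 306.0163]
 [510.6536 306.1088]
 [265.916    7.0154]
 [582.0517   6.7152]
 [260.0533  84.0134]]
t 21.95 pos [ 0.5423 -0.1112  0.1757] rot [-3.139  -0.1711  0.0795] q6 1.1594610766281812 F [-0.3962 -0.3653 -2.6296] g 0.049927802784193426 29.999333024024963
shift units (tool) [-0.5293  0.0119  2.5582]  then turn [-0.0027  0.0034  0.0005]
```

View pics/w8.png

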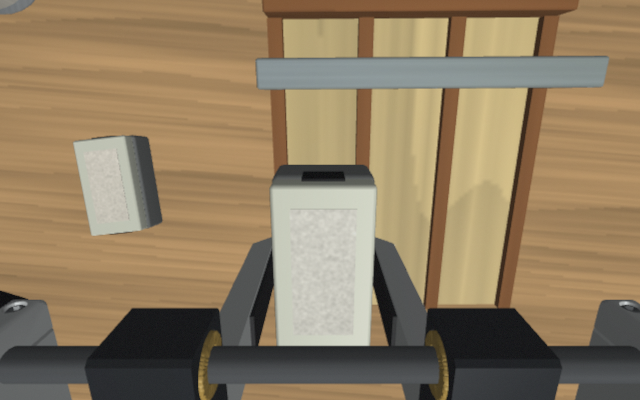

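The deck projection matches the picture (low right corner (509,307), keeper front edge at row 88). I lower the case into the left lane.

Emit:
move_arm([
  [0.4,-0.25,0,0.2,0,0,0],
  [0.4,-0.25,0.01,0.4,0,0,0],
  [0.4,0,0,0.4,0,0,0],
  [0.4,0,0,0.4,0,0,0],
  [0.4,0,0,0.4,0,0,0],
  [0.4,0,0,0.3,0,0,0],
  [0.4,0,0,0.2,0,0,0],
  [0.4,0,0,0.1,0,0,0],
  [0.4,0,0,0.06,0,0,0],
  [0.4,0,0,0,0,0,0],
  [0.4,0,0,0,0,0,0],
])

```text
time_s: 23.05
ee_pos: [0.5392, -0.1117, 0.051]
eef_rot: [-3.139, -0.174, 0.08]
force: [-0.1, 0.0, -3.8]
grip_width: 0.0499
grip_force: 30.0
```

Emit:
move_arm([
  [0.4,0,0,0.06,0,0,0],
  [0.4,0,0,0.04,0,0,0],
  [0.4,0,0,0,0,0,0],
  [0.4,0,0,0,0,0,0],
])

```text
time_s: 23.45
ee_pos: [0.54, -0.1115, 0.0459]
eef_rot: [-3.139, -0.174, 0.08]
force: [-2.6, 1.5, 3.7]
grip_width: 0.0501
grip_force: 30.0
```

Emit:
move_arm([
  [0.4,0.1,0,0,0,0,0],
  [0.4,0.2,0,0,0,0,0],
  [0.4,0.2,0,0,0,0,0],
  [0.4,0.2,0,0,0,0,0],
  [0.4,0.2,0,0,0,0,0],
  [0.4,0.2,0,0,0,0,0],
  [0.4,0.2,0,0,0,0,0],
  [0.4,0.2,0,0,0,0,0],
  [0.4,0.2,0,0,0,0,0],
  [0.4,0.05,0,0,0,0,0],
  [0.4,0,0,0,0,0,0],
  [0.4,0,0,0,0,0,0],
])

```text
time_s: 24.65
ee_pos: [0.6263, -0.1048, 0.0612]
eef_rot: [-3.14, -0.175, 0.079]
force: [0.8, -0.5, 4.4]
grip_width: 0.0501
grip_force: 30.0
```

```bash
python3 - <<'E'
from h import *
d=(.7135,-.1721,.079); T=deckT(*d); R=T[:3,:3]@np.diag([1,-1,-1.])
go(pts(T,[-.078,.074,.016]),R)
E
```

```text
t 24.65 pos [ 0.6263 -0.1048  0.0612] rot [-3.1397 -0.1747  0.0795] q6 1.2010200730075953 F [ 0.8425 -0.4817  4.372 ] g 0.05008825131500527 30.000571310520172
shift units (tool) [ 0.0393 -0.0006  0.0097]  then turn [-0.002  -0.0002  0.0005]
```

Emit:
move_arm([
  [0.75,0,0,0,0,0,0],
  [0.75,0,0,0,0,0,0],
  [0.75,0,0,0,0,0,0],
  [0.75,0,0,-0.2,0,0,0],
  [0.75,0,0,-0.4,0,0,0],
  [0.75,0,0,-0.4,0,0,0],
  [0.75,0,0,-0.3,0,0,0],
  [0.2,-0.4,0,0,0,0,0],
  [0.2,-0.4,0,0,0,0,0],
  [0.2,-0.4,0,0,0,0,0],
  [0.2,-0.4,0,0,0,0,0],
  [0.2,0,0,0,0,0,0],
  [0.2,0,0,0.4,0,0,0],
  [0.2,0,0,0.4,0,0,0],
  [0.2,0,0,0.3,0,0,0],
  [0.2,0,0,0.1,0,0,0],
  [0.2,0,0,0,0,0,0],
  [0.2,0,0,0,0,0,0],
])

```text
time_s: 26.45
ee_pos: [0.5467, -0.1111, 0.0524]
eef_rot: [-3.139, -0.174, 0.08]
force: [0.3, -0.0, 0.5]
grip_width: 0.0186
grip_force: 0.0
```

Emit:
move_arm([
  [0.2,0.1,0,0,0,0,0],
  [0.2,0.15,0,0,0,0,0],
  [0.2,0.15,0,0,0,0,0],
  [0.2,0.1,0,0,0,0,0],
  [0.2,0.1,0,0,0,0,0],
  [0.2,0.1,0,0,0,0,0],
  [0.2,0.1,0,0,0,0,0],
  [0.2,0.1,0,0,0,0,0],
  [0.2,0.1,0,0,0,0,0],
  [0.2,0.1,0,0,0,0,0],
  [0.2,0.1,0,0,0,0,0],
  [0.2,0,0,0,0,0,0],
])

```text
time_s: 27.65
ee_pos: [0.6045, -0.1064, 0.0618]
eef_rot: [-3.139, -0.17, 0.08]
force: [-12.6, -1.3, 6.0]
grip_width: 0.0185
grip_force: 5.6
```

```bash
python3 - <<'E'
from h import *
d=(.7135,-.1721,.079); T=deckT(*d); R=T[:3,:3]@np.diag([1,-1,-1.])
go(pts(T,[-.098,.074,.016]),R)
E
```

```text
t 27.65 pos [ 0.6045 -0.1064  0.0618] rot [-3.1388 -0.1698  0.0796] q6 1.1864334055514074 F [-12.5766  -1.33     5.985 ] g 0.018541474665986914 5.602740794420242
shift units (tool) [0.069  0.0022 0.0969]  then turn [-0.0029  0.0048  0.0006]
```

12.6 N means the case has reached the stop. I back off, look, and go for the second case.

Emit:
move_arm([
  [0.2,-0.2,0,0,0,0,0],
  [0.2,-0.4,0,0,0,0,0],
  [0.2,-0.4,0,0,0,0,0],
  [0.2,-0.1,0,-0.4,0,0,0],
  [0.2,0,0,-0.5,0,0,0],
  [1,0,0,-0.5,0,0,0],
  [1,0,0,-0.5,0,0,0],
  [1,0,0,0,0,0,0],
])

```text
time_s: 28.45
ee_pos: [0.5361, -0.1126, 0.1496]
eef_rot: [-3.141, -0.179, 0.08]
force: [0.6, -0.3, -1.0]
grip_width: 0.0396
grip_force: 0.0
```

```bash
python3 - <<'E'
from cs import *
c=wrist(); cases(c); cv2.imwrite('pics/w9.png',c['color'])
t=ctrl.camera('top'); print('top'); cases(t)
d=(.7135,-.1721,.079); T=deckT(*d)
print(proj(c,pts(T,[(-.09,.099,.045),(-.09,.049,.045),(0,.117,.03),(0,-.117,.03)])))
go([.5499,.0875,.2],tool(.19))
E
```

```text
case 0.87 [ 87. 182.] xy [0.55   0.0864] yaw 0.193 size 0.09 0.048 maskmean [152. 162. 162.]
case 0.65 [322.  62.] xy [ 0.6614 -0.1013] yaw 0.067 size 0.097 0.058 maskmean [185. 199. 198.]
top
case 0.7 [275. 217.] xy [0.5513 0.0873] yaw 0.193 size 0.086 0.042 maskmean [122. 134. 141.]
case 0.64 [337. 180.] xy [ 0.6634 -0.1059] yaw 0.07 size 0.088 0.045 maskmean [133. 143. 147.]
[[286.7225 121.7401]
 [357.9198 121.7418]
 [258.1605 -16.9884]
 [607.295  -17.025 ]]
t 28.65 pos [ 0.5346 -0.112   0.1451] rot [-3.1386 -0.1719  0.0794] q6 1.145830003661088 F [-0.6395 -0.4514  0.5157] g 0.05539439029875008 0.0
shift units (tool) [ 0.7991 -3.9555 -0.9635]  then turn [ 0.0065 -0.1719 -0.1101]
```

View pics/w9.png

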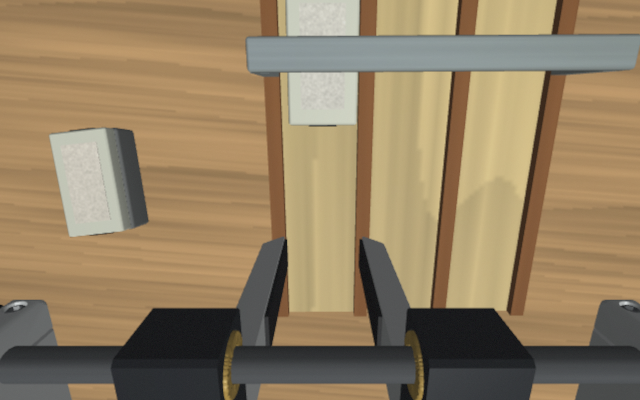

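Case one sits in the left lane under the keeper, square, with its rear edge at row 125 (expected 122). The second case at (87,182) is unchanged.

Emit:
move_arm([
  [1,0,0,-0.5,0,0,0],
  [1,0,-0.2,-0.46,0,0,0],
  [1,0.1,-0.4,0,0,0,0],
  [1,0.1,-0.4,0,0,0,0],
  [1,0.1,-0.5,0,0,0,0],
  [1,0.1,-0.5,0,0,0,0],
  [1,0.1,-0.5,0,0,0,0],
  [1,0.1,-0.5,0,0,0,0],
  [1,0.1,-0.5,0,0,0,0],
  [1,0.1,-0.45,0,0,0,0],
  [1,0,0,0,0,-0.06,-0.04],
  [1,0,0,0,0,-0.06,-0.04],
  [1,0,0,0,0,-0.05,-0.03],
  [1,0,0,0,0,0,0],
  [1,0,0,0,0,0,0],
])

```text
time_s: 30.15
ee_pos: [0.5502, 0.0871, 0.1997]
eef_rot: [3.134, -0.002, 0.189]
force: [-0.4, -1.2, 0.4]
grip_width: 0.094
grip_force: 0.0
```

```bash
python3 - <<'E'
from cs import *
c=wrist(); cases(c); go([.5502,.087,.016],tool(.193))
E
```

```text
case 0.91 [321. 180.] xy [0.55   0.0882] yaw 0.207 size 0.087 0.047 maskmean [185. 199. 199.]
case 0.89 [157. 308.] xy [0.379  0.2366] yaw -0.254 size 0.066 0.02 maskmean [80. 83. 84.]
case 0.63 [587. 113.] xy [ 0.6566 -0.1407] yaw 0.012 size 0.116 0.056 maskmean [150. 161. 160.]
t 30.25 pos [0.55   0.0871 0.2004] rot [ 3.1342 -0.003   0.1886] q6 1.4787039037532212 F [-0.2958  0.68    0.6573] g 0.09387307107925479 0.0
shift units (tool) [-0.0071 -0.025   3.6881]  then turn [ 0.0074 -0.003  -0.0044]
```

Emit:
move_arm([
  [1,0,-0.02,0.3,0.007,0,-0.01],
  [1,0,0,0.5,0,0,0],
  [1,0,0,0.5,0,0,0],
  [1,0,0,0.5,0,0,0],
  [1,0,0,0.5,0,0,0],
  [1,0,0,0.5,0,0,0],
  [1,0,0,0.4,0,0,0],
  [1,0,0,0.3,0,0,0],
  [1,0,0,0.19,0,0,0],
  [0.4,0,0,0,0,0,0],
  [0.4,0,0,0,0,0,0],
  [0.4,0,0,0,0,0,0],
  [0.4,0,0,0,0,0,0],
  [0.4,0,0,0,0,0,0],
  [0.4,0,0,0,0,0,0],
  [0.4,0,0,0,0,0,0],
  [0.4,0,0,0,0,0,0],
  [0.4,0,0,0,0,0,0],
], force=30)

```text
time_s: 32.05
ee_pos: [0.5506, 0.088, 0.0166]
eef_rot: [3.141, -0.003, 0.199]
force: [-1.2, 0.3, 4.9]
grip_width: 0.0496
grip_force: 30.0
```

Emit:
move_arm([
  [0.4,0,0,-0.2,0,0,0],
  [0.4,0,0,-0.4,0,0,0],
  [0.4,0,0,-0.5,0,0,0],
  [0.4,0,0,-0.5,0,0,0],
  [0.4,0,0,-0.5,0,0,0],
  [0.4,0,0,-0.5,0,0,0],
  [0.4,0,0,-0.4,0,0,0],
  [0.4,0,0,-0.2,0,0,0],
  [0.4,0,0,0,0,0,0],
])

```text
time_s: 32.95
ee_pos: [0.5504, 0.0881, 0.1775]
eef_rot: [3.141, -0.004, 0.199]
force: [0.4, 0.3, -1.9]
grip_width: 0.05
grip_force: 30.0
```

```bash
python3 - <<'E'
from h import *
d=(.7135,-.1721,.079); T=deckT(*d); R=T[:3,:3]@np.diag([1,-1,-1.])
go(pts(T,[-.17,-.074,.016])+[0,0,.1],R)
E
```

```text
t 32.95 pos [0.5504 0.0881 0.1775] rot [ 3.141  -0.0043  0.1994] q6 1.4644454516105547 F [ 0.4169  0.2568 -1.8752] g 0.04996755694812802 29.990205466747284
shift units (tool) [-1.3936  6.8062  0.6452]  then turn [-0.0102  0.17    0.1201]
```

Emit:
move_arm([
  [0.4,-0.1,0.2,0,0,0,0],
  [0.4,-0.1,0.4,0,0,0,0],
  [0.4,-0.1,0.45,0,0,0,0],
  [0.4,-0.1,0.45,0,0,0,0],
  [0.4,-0.1,0.45,0,0,0,0],
  [0.4,-0.1,0.45,0,0,0,0],
  [0.4,-0.1,0.45,0,0,0,0],
  [0.4,-0.1,0.45,0,0,0,0],
  [0.4,-0.1,0.45,0,0,0,0],
  [0.4,-0.1,0.45,0,0,0,0],
  [0.4,-0.1,0.45,0,0,0,0],
  [0.4,-0.1,0.45,0,0,0,0],
  [0.4,-0.1,0.45,0,0,0,0],
  [0.4,-0.1,0.45,0,0,0,0],
  [0.4,0,0.4,0,0,0,0],
  [0.4,0,0.4,0,0,0,0],
  [0.4,0,0,0,0,0.06,0.04],
  [0.4,0,0,0,0,0.06,0.04],
  [0.4,0,0,0,-0.01,0.05,0.04],
  [0.4,0,0,0,0,0,0],
])

```text
time_s: 34.95
ee_pos: [0.5473, -0.2596, 0.175]
eef_rot: [-3.14, -0.171, 0.076]
force: [-0.3, -1.1, -1.7]
grip_width: 0.0495
grip_force: 30.0
```

```bash
python3 - <<'E'
from h import *
d=(.7135,-.1721,.079); T=deckT(*d); R=T[:3,:3]@np.diag([1,-1,-1.])
go(pts(T,[-.17,-.074,.016]),R)
E
```

```text
t 34.95 pos [ 0.5473 -0.2596  0.175 ] rot [-3.1399 -0.1709  0.0764] q6 0.9040863540446148 F [-0.3013 -1.0859 -1.7205] g 0.04954907718920993 29.99046117067337
shift units (tool) [-0.3937  0.0027  2.5671]  then turn [-0.0013  0.0036 -0.0025]
```

Emit:
move_arm([
  [0.4,-0.2,0,0.2,0,0,0],
  [0.4,-0.2,0,0.4,0,0.003,0],
  [0.4,0,0,0.4,0,0,0],
  [0.4,0,0,0.4,0,0,0],
  [0.4,0,0,0.4,0,0,0],
  [0.4,0,0,0.3,0,0,0],
  [0.4,0,0,0.2,0,0,0],
  [0.4,0,0,0.1,0,0,0],
  [0.4,0,0,0.08,0,0,0],
  [0.4,0,0,0.06,0,0,0],
  [0.4,0,0,0.03,0,0,0],
  [0.4,0,0,0,0,0,0],
  [0.4,0,0,0,0,0,0],
])

```text
time_s: 36.25
ee_pos: [0.5516, -0.259, 0.0467]
eef_rot: [-3.141, -0.176, 0.079]
force: [-0.2, -0.0, -1.4]
grip_width: 0.0494
grip_force: 30.0
```

Emit:
move_arm([
  [0.4,0,0,0.03,0,0,0],
  [0.4,0,0,0,0,0,0],
  [0.4,0.1,0,0,0,0,0],
  [0.4,0.2,0,0,0,0,0],
  [0.4,0.2,0,0,0,0,0],
  [0.4,0.2,0,0,0,0,0],
  [0.4,0.2,0,0,0,0,0],
  [0.4,0.2,0,0,0,0,0],
  [0.4,0.2,0,0,0,0,0],
  [0.4,0.2,0,0,0,0,0],
  [0.4,0.2,0,0,0,0,0],
  [0.4,0.05,0,0,0,0,0],
  [0.4,0,0,0,0,0,0],
  [0.4,0,0,0,0,0,0],
])

```text
time_s: 37.65
ee_pos: [0.6384, -0.2525, 0.0616]
eef_rot: [3.141, -0.178, 0.079]
force: [-0.1, 0.0, 6.3]
grip_width: 0.0498
grip_force: 30.0
```

```bash
python3 - <<'E'
from h import *
d=(.7135,-.1721,.079); T=deckT(*d); R=T[:3,:3]@np.diag([1,-1,-1.])
go(pts(T,[-.078,-.074,.016]),R)
E
```

```text
t 37.65 pos [ 0.6384 -0.2525  0.0616] rot [ 3.1407 -0.1777  0.0787] q6 0.97105679767752 F [-0.0863  0.0008  6.2664] g 0.049787847886172854 29.995165765285492
shift units (tool) [ 0.031  -0.0048  0.0152]  then turn [ 0.0009 -0.0032 -0.0003]
```

Emit:
move_arm([
  [0.75,0,0,0,0,0,0],
  [0.75,0,0,0,0,0,0],
  [0.75,0,0,0,0,0,0],
  [0.75,0,0,-0.2,0,0,0],
  [0.75,0,0,-0.4,0,0,0],
  [0.75,0,0,-0.4,0,0,0],
  [0.75,0,0,-0.3,0,0,0],
  [0.2,-0.4,0,0,0,0,0],
  [0.2,-0.4,0,0,0,0,0],
  [0.2,-0.4,0,0,0,0,0],
  [0.2,-0.4,0,0,0,0,0],
  [0.2,0,0,0,0,0,0],
  [0.2,0,0,0.4,0,0,0],
  [0.2,0,0,0.4,0,0,0],
  [0.2,0,0,0.3,0,0,0],
  [0.2,0,0,0.1,0,0,0],
  [0.2,0,0,0,0,0,0],
  [0.2,0,0,0,0,0,0],
])

```text
time_s: 39.45
ee_pos: [0.5586, -0.2585, 0.0519]
eef_rot: [3.142, -0.176, 0.079]
force: [0.5, -0.1, 0.6]
grip_width: 0.0184
grip_force: 0.0
```

Emit:
move_arm([
  [0.2,0.1,0,0,0,0,0],
  [0.2,0.15,0,0,0,0,0],
  [0.2,0.15,0,0,0,0,0],
  [0.2,0.1,0,0,0,0,0],
  [0.2,0.1,0,0,0,0,0],
  [0.2,0.1,0,0,0,0,0],
  [0.2,0.1,0,0,0,0,0],
  [0.2,0.1,0,0,0,0,0],
  [0.2,0.1,0,0,0,0,0],
  [0.2,0.1,0,0,0,0,0],
  [0.2,0.05,0,0,0,0,0],
  [0.2,0,0,0,0,0,0],
])

```text
time_s: 40.65
ee_pos: [0.615, -0.2538, 0.0612]
eef_rot: [-3.141, -0.176, 0.079]
force: [-0.8, -0.0, 0.8]
grip_width: 0.0191
grip_force: 0.0
```

```bash
python3 - <<'E'
from h import *
d=(.7135,-.1721,.079); T=deckT(*d); R=T[:3,:3]@np.diag([1,-1,-1.])
go(pts(T,[-.098,-.074,.016]),R)
E
```

```text
t 40.65 pos [ 0.615  -0.2538  0.0612] rot [-3.1412 -0.1756  0.0786] q6 0.9471498006844998 F [-0.8115 -0.0222  0.8251] g 0.019087632420535808 0.0
shift units (tool) [0.0929 0.0056 0.0883]  then turn [-0.0003 -0.0011 -0.0004]
```

Emit:
move_arm([
  [0.2,0.04,0,0,0,0,0],
  [0.2,0.04,0,0,0,0,0],
  [0.2,0,0,0,0,0,0],
])

```text
time_s: 40.95
ee_pos: [0.6172, -0.2538, 0.0615]
eef_rot: [-3.14, -0.172, 0.078]
force: [-13.2, -1.0, 5.0]
grip_width: 0.0191
grip_force: 6.0
```

Emit:
move_arm([
  [0.2,0.04,0,0,0,0,0],
  [0.2,0,0,0,0,0,0],
])

```text
time_s: 41.15
ee_pos: [0.6173, -0.2539, 0.0615]
eef_rot: [-3.139, -0.168, 0.078]
force: [-30.2, -0.1, 12.1]
grip_width: 0.0191
grip_force: 13.6
```

It is firmly on the stop. I back off, rise, and check everything.

Emit:
move_arm([
  [0.2,-0.2,0,0,0,0,0],
  [0.2,-0.4,0,0,0,0,0],
  [0.2,-0.4,0,0,0,0,0],
  [0.2,-0.3,0,-0.4,0,0,0],
  [0.2,0,0,-0.5,0,0,0],
  [0.2,0,0,-0.5,0,0,0],
  [0.2,0,0,-0.5,0,0,0],
  [0.2,-0.4,0,-0.5,0,0,0],
  [0.2,-0.4,0,-0.5,0,0,0],
  [0.2,-0.4,-0.2,-0.3,0,0,0],
  [0.2,0,-0.4,0,0,0,0],
  [0.2,0,-0.3,0,0,0,0],
  [0.2,0,0,0,0,0,0],
])

```text
time_s: 42.45
ee_pos: [0.4666, -0.2191, 0.1981]
eef_rot: [-3.141, -0.176, 0.08]
force: [-0.1, 0.5, 0.4]
grip_width: 0.0188
grip_force: 0.0
```

```bash
python3 - <<'E'
from cs import *
c=wrist(); t=ctrl.camera('top'); cases(c); print('top'); cases(t); s=ctrl.camera('scene')
r=lambda i,w,h:cv2.resize(i,(w,h),interpolation=cv2.INTER_CUBIC)
cv2.imwrite('pics/fin.png',np.vstack([np.hstack([r(c['color'],400,250),r(t['color'][100:300,110:430],400,250)]),r(s['color'][80:280,220:500],476,340).repeat(1,0)[:, :476] if 0 else np.hstack([r(s['color'][80:280,240:480],400,334),r(s['color'][85:195,350:480],400,334)])]))
d=(.7105,-.1721,.079); T=deckT(*d)
print(proj(c,pts(T,[(-.09,.099,.045),(-.09,.049,.045),(-.09,-.049,.045),(-.09,-.099,.045)])))
go([.5,0,.3],tool(.1))
E
```

```text
case 0.64 [382.  16.] xy [ 0.6507 -0.2593] yaw -1.492 size 0.055 0.027 maskmean [156. 169. 169.]
top
case 0.8 [228. 274.] xy [0.3784 0.23  ] yaw -0.253 size 0.06 0.025 maskmean [74. 85. 96.]
case 0.78 [385. 175.] xy [ 0.6765 -0.2593] yaw 0.042 size 0.088 0.045 maskmean [129. 139. 143.]
case 0.58 [337. 180.] xy [ 0.6634 -0.1059] yaw 0.07 size 0.088 0.045 maskmean [132. 142. 146.]
[[167.4449  33.6651]
 [228.9783  33.6789]
 [349.6158  33.7061]
 [411.1821  33.7199]]
t 42.7 pos [ 0.4667 -0.2209  0.1976] rot [-3.1408 -0.1749  0.0783] q6 0.8799900931833458 F [-0.1989  0.6861 -0.0071] g 0.018742833220044254 0.0
shift units (tool) [ 1.3511 -4.3533 -1.8369]  then turn [ 0.0011 -0.1749 -0.0216]
```

View pics/fin.png

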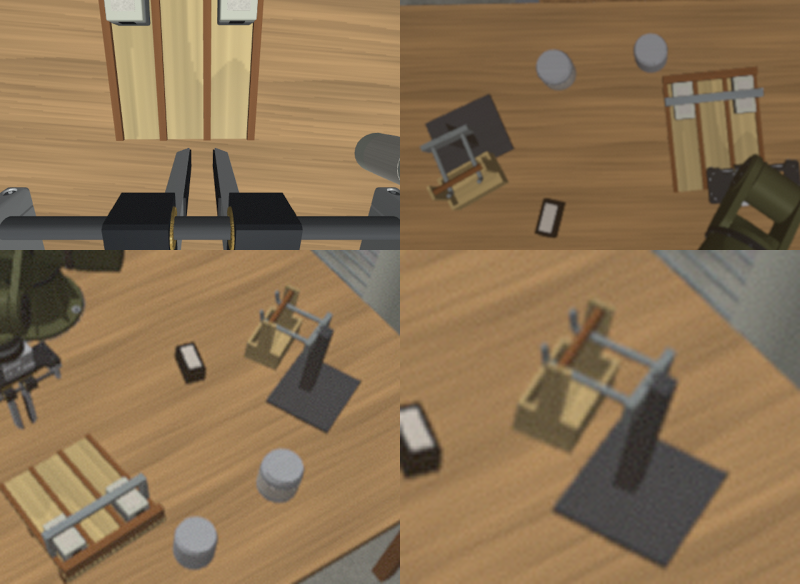

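The last picture shows both cases square against the stop in the outer lanes. The caddy hangs on both prongs just inside their turned-up ends. Last, a check that it is still.

Emit:
move_arm([
  [0.2,0,0,0,0,0,0],
  [0.2,0,0,0,0,0,0],
  [0.2,0,0,0,0,0,0],
  [0.2,0,0,0,0,0,0],
])

```text
time_s: 43.1
ee_pos: [0.4665, -0.2206, 0.1979]
eef_rot: [-3.141, -0.175, 0.078]
force: [-0.4, 0.1, -0.0]
grip_width: 0.0184
grip_force: 0.0
```

```bash
python3 - <<'E'
from h import *
a=[]
for n in ('scene','top'):
    I=[ctrl.camera(n) for _ in range(6)]
    sl=(slice(80,200),slice(340,480)) if n=='scene' else (slice(180,280),slice(110,200))
    base=cv2.GaussianBlur(I[0]['color'],(3,3),0)[sl].astype(int)
    print(n,[int(abs(cv2.GaussianBlur(i['color'],(3,3),0)[sl].astype(int)-base).max()) for i in I])
t=I[-1]; H=frame(.5628,.4334,.4284)
print('tips px',proj(t,pts(H,[(-.13,.035,.212),(-.13,-.035,.212)])))
im=cv2.resize(t['color'][170:270,110:210],(600,600),interpolation=cv2.INTER_CUBIC); cv2.imwrite('pics/fin2.png',im)
E
```

```text
scene [0, 5, 6, 5, 5, 4]
top [0, 2, 2, 2, 2, 2]
tips px [[147.2103 256.2727]
 [171.5046 244.908 ]]
```

View pics/fin2.png

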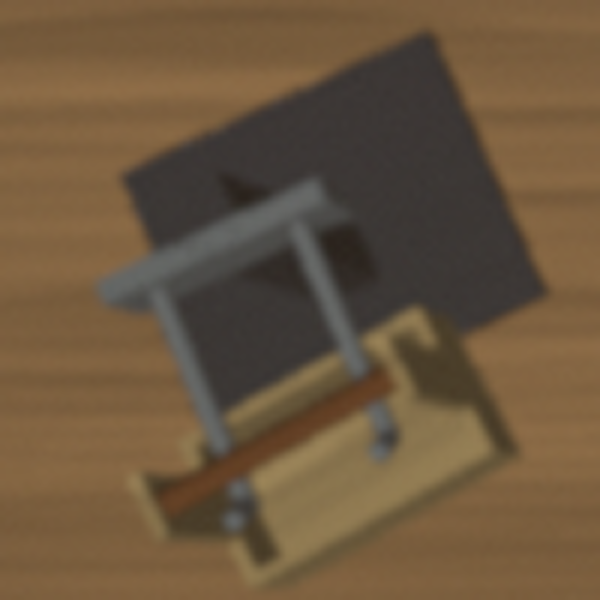

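```bash
python3 -c "
from station import ctrl
print(ctrl.hand_in())"
```

```text
the job is handed in; nothing more can be done
None
```

I handed the job in at about 44 s of the 210 s; no verdict came back. The caddy hangs still on both prongs, both grey cases sit flat against the stop in the two outer lanes, and I never touched the tins, the bottle or the black look-alike. The caddy slipped out of the gripper as I slid it along the prongs, so it hangs near their turned-up ends rather than at the seat point.

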